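# Dispense three violet stones into the bowl

## Robot

A 6-joint arm with a two-finger parallel gripper is mounted at the origin on the work surface. World frame = base frame: x ahead of the robot, y to its left, z up, the work surface at z = 0. Lengths are in mm, angles in rad, forces in N, time in s.
With the tool pointing down it reaches from about 350 to 775 mm from the base axis. Payload 7.3 kg.
Tool frame: the origin (TCP) lies midway between the tips of the shut fingers; the grasp point (between the pads) lies bot.tcp_to_grasp behind it (bot.tcp_to_grasp is the distance from the TCP to the grasp point, in mm); z points along the fingers, y is the direction in which the jaws open and shut (so a half turn about z gives the same grasp; the last joint's range is limited). The gripper opens to 92 mm and grips with 3 to 60 N. Pads are 19 mm wide; open, the fingers measure 130 mm over their backs; the gripper's body (75 mm by 190 mm) begins 47 mm behind the grasp point.
Start: joints at [-1.37, 0.342, 1.524, -0, 1.275, -0.146], TCP at [178.465, -493.756, 226.741] pointing down, gripper open.
Joint ranges: [-2.53, 2.53], [-0.77, 2.02], [0.04, 2.7], [-1, 4.14], [0.28, 2.66], [-3.11, 3.11]. Speed limits (rad/s): [2.57, 2.57, 3.14, 3.14, 3.14, 3.14].

## Interface

Orientations are given as [roll, pitch, yaw] about the fixed x, y, z axes, in that order (R = Rz(yaw) Ry(pitch) Rx(roll)).
In Python, from plant import bot gives the robot as it stands.
- The arm moves only by the shell command python3 -m inch 'ROWS'. ROWS is JSON, one flat list of numbers, 7 for each row, row after row: the shift along the world's x, y, z in cm, then the turn, a rotation vector about the world's x, y, z in degrees, then the gripper command: -1 is shut, 1 is fully open, values between are in proportion. In form: [tx, ty, tz, ax, ay, az, fingers, tx, ty, tz, ax, ay, az, fingers, ...]. A call has exactly 5 rows; each row is the pose to reach, as a shift and turn from the pose measured when the call began; what a row does not reach only later rows make up. A row lasts 1/10 s, in which the tool goes at most 50 mm and 8.59 degrees, less where a joint would pass 70% of its speed; a pose out of reach is approached as far as the arm can. A call with a gripper value outside its range is refused whole. The fingers move at their own pace and stop on an object; the grip force is fixed at half the most. Time passes only in rows, so rows that repeat a pose let the fingers close, or fill a call up. It gives the time, the measured TCP pose, the force and the opening at its end, in the units of the state.
- bot.get_obs(): the state, without advancing time (a new reading comes with each control period).
- bot.capture(name): name is "scene" or "top"; returns the picture (384x512x3 uint8, red, green, blue); there is no depth.
- bot.calibration(name): a dict with "fx", "fy", "cx", "cy" (pixels), "cam_to_world" (4x4, takes a point from camera to world coordinates). Camera axes: x right, y down, z forward; pixel columns grow to the right and rows downward; lengths in mm; the calibration is good to about 2 mm. A picture is of the moment at which its call begins. calibration takes no time and is no camera call.
- bot.close_job(): hands the job in, once; it reports no verdict.
The state is a dict: "time": time; "joint_positions": joint angles; "dq": joint speeds; "tau": joint torques, N m; "tool_pos": TCP position; "tcp_rot": TCP orientation; "contact_force": force on the tool from outside, world axes, zero at the start; "moment": the same for the moment, N m; "grip_width": finger opening in mm.
Only numpy, scipy, OpenCV 4.12 (cv2) and the standard library are available. Lean on these libraries where they do the work, as an engineer would, in place of code of your own. Each camera call takes 0.05 s, during which the arm holds its last target.

## Task

Turn the violet paddle knob on top of the stone dispenser holding the violet stones clockwise (seen from above) by exactly three clicks, so that three violet stones roll into its bowl and no fourth one is let go. Leave the knob resting at the third click, and do not turn the knob of the green dispenser.

Things in the scene. Friction and masses are not known exactly. Their poses are not given: they have to be found in the camera images.
- violet_dispenser: Fixed dispenser: grey-white housing 140 mm square, clear drum (132 mm across) on top up to 130 mm, five violet balls of 18 mm in it. A chute on its +x side leads into a loose white bowl (90 mm across, 42 mm tall) 122 mm out along +x. Origin: underside centre, on the knob's upright axis; z up. A like dispenser with green paddle and stones stands beside it; the two may have changed places.
- violet_paddle (a point): Grip point of the violet knob, on its upright turning axis, 163 mm above the bench. The grip is an upright violet bar 66 mm long (along this x axis), 14 mm thick (y), from 138 to 178 mm above the bench, on a black disc 72 mm across whose top is at 139 mm. z up. It turns with the knob; nothing stands above or beside it.
- violet_knob (a joint): Turn of the violet knob, rad: 0 at the start, grows clockwise seen from above. One click is 25.7 degrees (0.449 rad), as the black dots on the cover show; it rests at 0, 0.449, 0.898, 1.346, 1.795. A light detent (0.08 Nm) draws the free knob to the nearest click. Each click lets one stone fall, just before its rest; the next starts to fall 11 degrees beyond it. Stop below 0.
- green_knob (a joint): Turn of the green dispenser's like knob, rad: 0 at the start, to stay there.
- stone_3: The third violet stone in line, a ball of 18 mm, 10 g; origin at its centre. Starts in the drum, centre 109 mm above the bench; falls at the third click and rolls down the chute into the bowl.

How it is judged (in metres and radians):
At the end, for the whole second after the job is handed in: The violet knob rests at the third click (within 10 degrees), the third violet stone lies at rest in the bowl (within 42 mm of its centre each way along the dispenser's x and y, centre below 45 mm) (value of joint violet_knob between 1.1714 and 1.5164 rad and x of stone_3 in the frame of violet_dispenser between 0.08 and 0.164 m and y of stone_3 in the frame of violet_dispenser between -0.042 and 0.042 m and z of stone_3 in the frame of violet_dispenser below 0.045 m and linear speed of stone_3 below 0.05 m/s and velocity of joint violet_knob between -0.05 and 0.05 rad/s); the robot touches nothing.
It fails at once if the violet knob is turned more than 10 degrees past the third click, towards letting a fourth stone go (value of joint violet_knob above 1.53 rad).
It fails at once if the green knob is turned by about half a click (0.2 rad) (value of joint green_knob above 0.2 rad).
It also fails if it takes over 35 s, if anything falls off the work surface, if the arm or the gripper's body presses on something with over 40 N, if the wrist force passes 120 N, or if a joint passes its speed limit or range.

## Working session

There is one attempt and no reset: what is moved stays moved. The work goes in short steps, Python scripts to look and compute and a shell command to move; the robot and the scene stay as the last step left them, time stands still between calls to the robot, and variables do not carry over. Pictures are saved under pics/ and viewed, and the job is handed in when it is done.

```bash
mkdir -p pics; python3 - <<'E'
from plant import bot
import cv2
for n in("scene","top"):
    im=bot.capture(n); cv2.imwrite(f"pics/{n}0.png",im[:,:,::-1]); c=bot.calibration(n); print(n,c)
print(bot.get_obs(),bot.tcp_to_grasp)
E
```

```text
scene {'fx': 428.5185243062487, 'fy': 428.5185243062487, 'cx': 248.4404716459458, 'cy': 195.00872815576804, 'cam_to_world': array([[-7.84866552e-01,  4.62389627e-01, -4.12529186e-01,
         8.93408732e+02],
       [ 6.19381184e-01,  5.65253486e-01, -5.44844423e-01,
         5.28105315e+02],
       [-1.87468493e-02, -6.83142979e-01, -7.30043989e-01,
         7.89796177e+02],
       [ 0.00000000e+00,  0.00000000e+00,  0.00000000e+00,
         1.00000000e+00]])}
top {'fx': 380.75158603143825, 'fy': 380.75158603143825, 'cx': 256.55916317240104, 'cy': 187.73091172057215, 'cam_to_world': array([[-2.98411440e-02, -9.96837524e-01,  7.36509145e-02,
         4.88647657e+02],
       [-9.99373048e-01,  3.11591401e-02,  1.68112638e-02,
        -8.65322430e-01],
       [-1.90529977e-02, -7.31030716e-02, -9.97142379e-01,
         8.12284497e+02],
       [ 0.00000000e+00,  0.00000000e+00,  0.00000000e+00,
         1.00000000e+00]])}
{'time': 0.1, 'joint_positions': array([-1.37001103e+00,  3.42640231e-01,  1.52490154e+00,  5.04826131e-06,
        1.27538658e+00, -1.46005721e-01]), 'dq': array([-0.00077906,  0.00092678, -0.002936  , -0.00083019, -0.00116753,
        0.00079804]), 'tau': array([ 2.17385030e-03, -4.32003701e+01, -2.44694906e+01,  7.19736493e-02,
        5.26879902e-02, -5.15536908e-05]), 'tool_pos': array([ 178.38692328, -493.39238933,  226.12806924]), 'tcp_rot': array([-3.14027187e+00, -1.99103135e-04,  3.46789411e-01]), 'contact_force': array([0.1866213 , 0.17247036, 0.00479772]), 'moment': array([ 0.04957503, -0.00605188, -0.0357601 ]), 'grip_width': 91.4294342175287} 18.8
```

View pics/scene0.png

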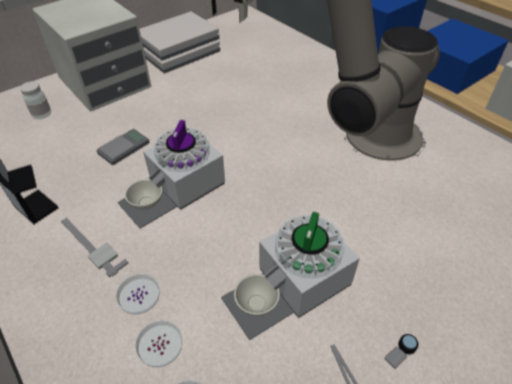

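View pics/top0.png

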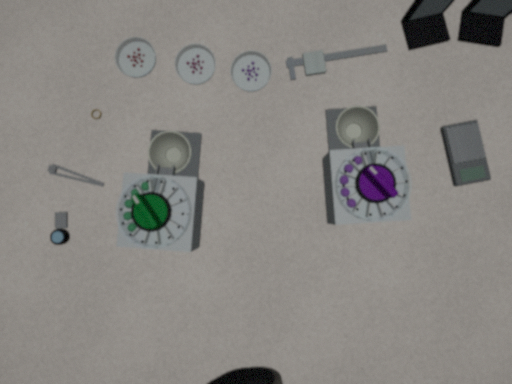

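The scene picture shows both dispensers. In the top picture the violet one is at about (376,183) and the green one at about (150,211). I'll zoom in on the violet paddle to get its pose.

```bash
cat > h.py <<'E'
import numpy as np
from plant import bot
def p2w(n,u,v,z):
    c=bot.calibration(n);T=c["cam_to_world"]
    d=T[:3,:3]@np.array([(u-c["cx"])/c["fx"],(v-c["cy"])/c["fy"],1]);o=T[:3,3]
    return o+d*(z-o[2])/d[2]
def w2p(n,p):
    c=bot.calibration(n);T=c["cam_to_world"];q=T[:3,:3].T@(np.array(p)-T[:3,3])
    return c["fx"]*q[0]/q[2]+c["cx"],c["fy"]*q[1]/q[2]+c["cy"]
E
python3 - <<'E'
import cv2
a=cv2.imread("pics/top0.png")[95:235,310:430];b=cv2.imread("pics/scene0.png")[110:230,110:235]
cv2.imwrite("pics/zt.png",cv2.resize(a,None,fx=4.2,fy=4.2,interpolation=cv2.INTER_CUBIC))
cv2.imwrite("pics/zs.png",cv2.resize(b,None,fx=4.5,fy=4.5,interpolation=cv2.INTER_CUBIC))
E
```

```text
(no output)
```

View pics/zt.png

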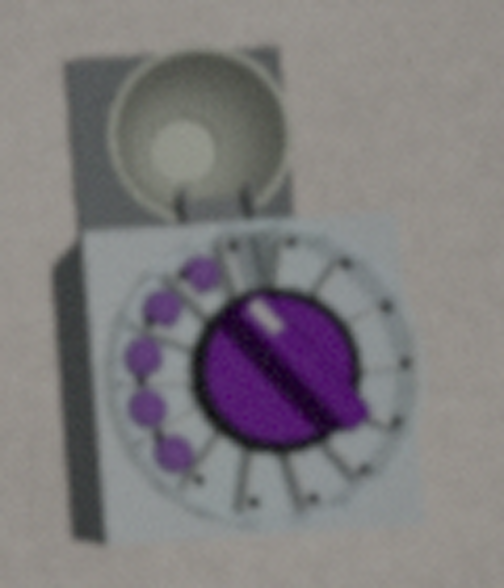

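View pics/zs.png

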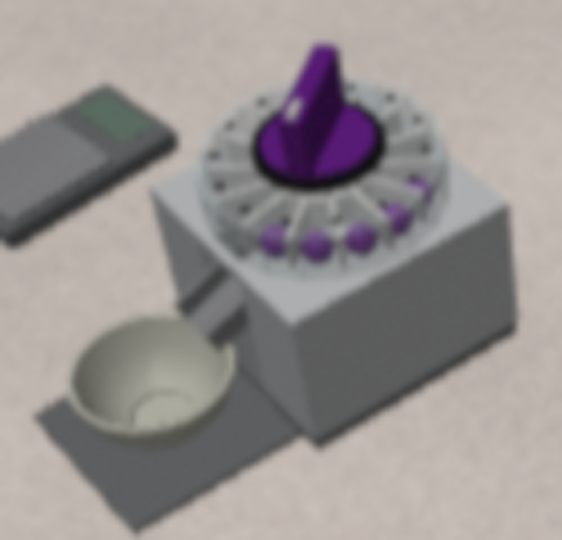

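The enlarged views show the bar running upper-left to lower-right in the top view. Its top face carries the white mark, at full-image pixel (373,170). I'll fit centre and yaw with a model overlay.

```bash
cat > ov.py <<'E'
import sys,cv2,numpy as np
from h import *
def overlay(x,y,yaw,tag,src="0",out="o"):
    R=np.array([[np.cos(yaw),-np.sin(yaw)],[np.sin(yaw),np.cos(yaw)]])
    ims=[]
    for n,(r0,c0,w) in {"top":(140,330,90),"scene":(110,140,90)}.items():
        im=cv2.resize(cv2.imread(f"pics/{n}{src}.png")[r0:r0+w,c0:c0+w],None,fx=4.4,fy=4.4,interpolation=cv2.INTER_CUBIC)
        P=lambda p:tuple(int(k) for k in ((np.array(w2p(n,p))-[c0,r0]+.5)*4.4))
        for z,col in((178,(0,255,255)),(139,(0,160,0))):
            q=[P([*(R@np.array(s)+[x,y]),z]) for s in((33,7),(33,-7),(-33,-7),(-33,7))]
            cv2.polylines(im,[np.array(q)],True,col,1)
        q=[P([x+36*np.cos(t),y+36*np.sin(t),139]) for t in np.linspace(0,6.28,60)]
        cv2.polylines(im,[np.array(q)],True,(255,255,0),1)
        ims.append(im)
    cv2.imwrite(f"pics/{out}{tag}.png",np.hstack(ims))
E
python3 - <<'E'
from h import *; import cv2
from ov import overlay
im=cv2.imread("pics/top0.png").astype(int)
b,g,r=im[...,0],im[...,1],im[...,2]
m=((b-g>35)|(im.sum(2)<170)).astype(np.uint8); m[:, :355]=0;m[:, 400:]=0;m[:158]=0;m[210:]=0
n,l,s,c=cv2.connectedComponentsWithStats(m);print(s,c)
k=np.argmax(s[1:,4])+1
print(p2w("top",*c[k],139), p2w("top",376,183.1,139))
# housing edges: dark strip orient
d=((im.sum(2)<190)&(l==k)).astype(np.uint8)
# bar mark & dispenser corners at z~? 
for u,v in((310+85/4.2,95+230/4.2),(310+395/4.2,95+215/4.2),(310+105/4.2,95+545/4.2),(310+425/4.2,95+525/4.2)): print(p2w("top",u,v,100))
for u,v in((228,318),(325,425)): print(p2w("top",310+u/4.2,95+v/4.2,139))
c=p2w("top",376,183.1,139)
overlay(c[0],c[1],np.deg2rad(40),"1")
E
```

```text
[[     0      0    512    384 195395]
 [   355    158      7      6     32]
 [   356    164     42     39   1181]] [[254.75684127 191.55251158]
 [357.875      160.0625    ]
 [375.680779   183.6638442 ]]
[ 539.00196443 -199.81974329  139.        ] [ 539.9814768  -200.43193097  139.        ]
[ 608.57499154 -129.6835779   100.        ]
[ 610.76148538 -267.97312914  100.        ]
[ 467.84322913 -132.30735926  100.        ]
[ 472.47894409 -273.08738778  100.        ]
[ 562.60082952 -180.99022461  139.        ]
[ 516.2738936  -219.10856572  139.        ]
```

View pics/o1.png

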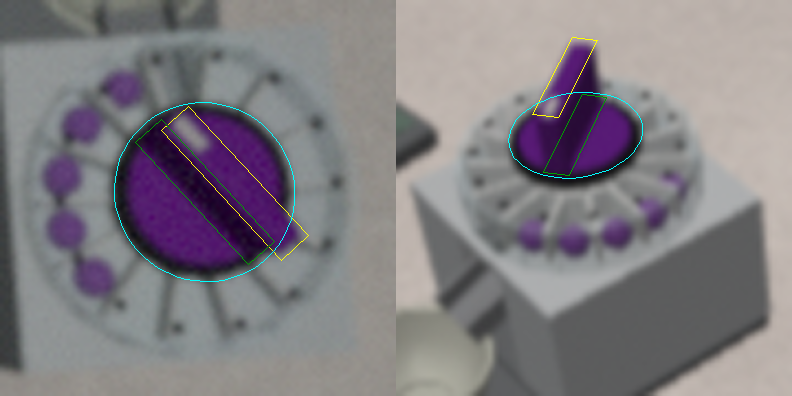

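```bash
python3 - <<'E'
from ov import overlay
import numpy as np,cv2
overlay(537.7,-198.5,np.deg2rad(41),"2");overlay(538,-198,np.deg2rad(44),"3")
cv2.imwrite("pics/o23.png",np.vstack([cv2.imread("pics/o2.png")[:300],cv2.imread("pics/o3.png")[:300]]))
E
```

```text
(no output)
```

View pics/o23.png

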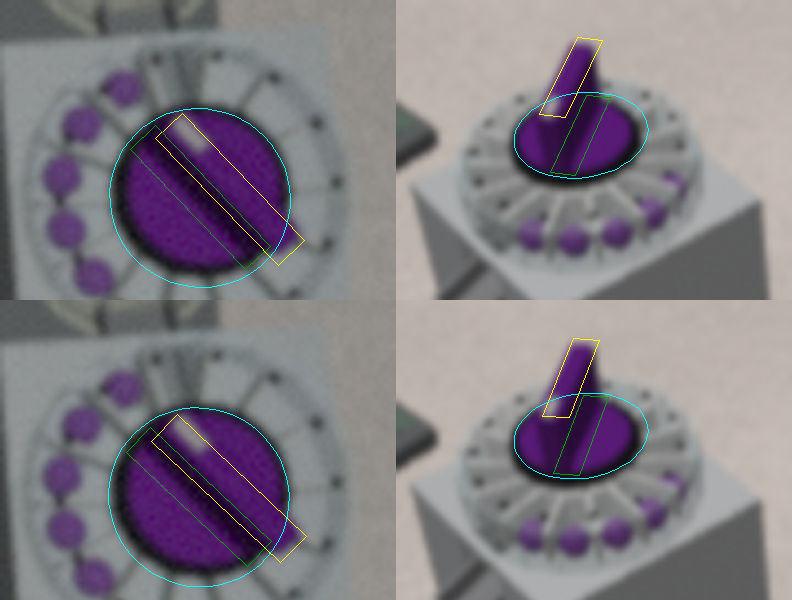

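Both views agree on centre (539.5, -199) to about 2 mm, with the bar yaw about 41°. I'll move above it, keeping z at 226.

```bash
python3 -m inch '[3,2.4,0,0,0,2,1, 6,4.9,0,0,0,4,1, 9,7.4,0,0,0,6,1, 12,9.8,0,0,0,8,1, 15,12.2,0,0,0,10,1]'; python3 -m inch '[3,2.4,0,0,0,2,1, 6,4.9,0,0,0,4,1, 9,7.4,0,0,0,6,1, 12,9.8,0,0,0,8,1, 15,12.2,0,0,0,10,1]'
```

```text
time: 0.6
tool_pos: [329.3, -370.1, 225.8]
tcp_rot: [-3.14, -0.0, 0.523]
contact_force: [-0.1, -1.0, 0.6]
grip_width: 91.7
time: 1.1
tool_pos: [480.2, -246.8, 225.5]
tcp_rot: [-3.139, 0.0, 0.699]
contact_force: [0.1, -0.7, 1.0]
grip_width: 91.9
```

```bash
python3 -m inch '[2,1.6,0,0,0,0.5,1, 4,3.2,0,0,0,1,1, 5.9,4.8,0,0,0,1,1, 5.9,4.8,0,0,0,1,1, 5.9,4.8,0,0,0,1,1]'; python3 - <<'E'
from h import *; import cv2
from ov import *
for n in("top","scene"): cv2.imwrite(f"pics/{n}1.png",bot.capture(n)[:,:,::-1])
cv2.imwrite("pics/b1.png",np.hstack([cv2.imread("pics/top1.png")[100:260,290:470],cv2.imread("pics/scene1.png")[60:220,90:270]]).repeat(2,0).repeat(2,1))
E
```

```text
time: 1.6
tool_pos: [538.9, -198.5, 225.0]
tcp_rot: [-3.138, 0.001, 0.717]
contact_force: [0.1, 0.6, -0.3]
grip_width: 91.6
```

View pics/b1.png

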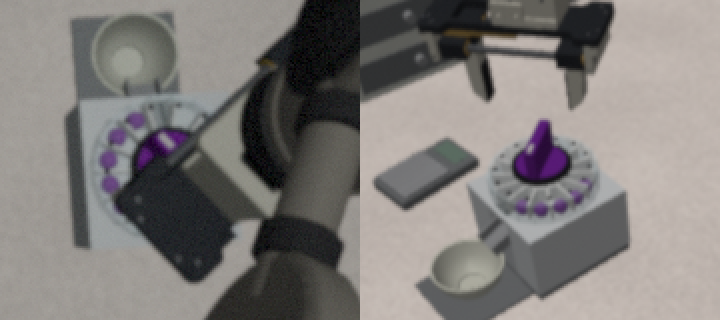

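The fingers straddle the bar, seen at about (540,140) in the scene half, and the jaw line is square to it. I'll descend 80 mm, then close.

```bash
python3 -m inch '[0,0,-2,0,0,0,1, 0,0,-4,0,0,0,1, 0,0,-6,0,0,0,1, 0,0,-7.9,0,0,0,1, 0,0,-7.9,0,0,0,1]'; python3 -m inch '[0,0,0,0,0,0,0.2, 0,0,0,0,0,0,-0.2, 0,0,0,0,0,0,-0.4, 0,0,0,0,0,0,-0.5, 0,0,0,0,0,0,-0.5]'
```

```text
time: 2.2
tool_pos: [536.3, -199.4, 143.9]
tcp_rot: [-3.133, 0.003, 0.714]
contact_force: [-1.0, -1.1, -0.2]
grip_width: 92.0
time: 2.7
tool_pos: [536.6, -199.5, 144.5]
tcp_rot: [-3.134, 0.002, 0.714]
contact_force: [-0.2, -0.6, 0.2]
grip_width: 56.2
```

```bash
python3 - <<'E'
from h import *; import cv2
for n in("top","scene"): cv2.imwrite(f"pics/{n}2.png",bot.capture(n)[:,:,::-1])
cv2.imwrite("pics/b2.png",np.hstack([cv2.imread("pics/top2.png")[100:260,290:470],cv2.imread("pics/scene2.png")[60:220,90:270]]).repeat(2,0).repeat(2,1))
o=bot.get_obs();print(o["tool_pos"],o["contact_force"],o["moment"],o["grip_width"])
E
```

```text
[ 536.46585693 -199.39900044  144.21785342] [ 0.47131635  1.08602162 -0.34728045] [-0.01376194 -0.04570713  0.01774864] 48.33338348291048
```

View pics/b2.png

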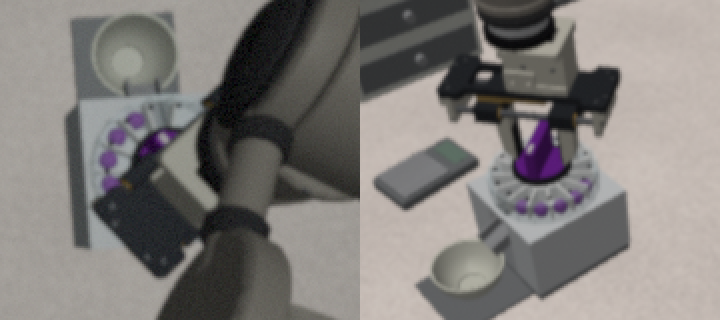

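The bar sits between the fingers. x has sagged about 3 mm, so I'll correct that and close.

```bash
python3 -m inch '[0.3,0.04,0.05,0,0,0,-0.4, 0.3,0.04,0.05,0,0,0,-0.5, 0.3,0.04,0.05,0,0,0,-0.5, 0.3,0.04,0.05,0,0,0,-0.5, 0.3,0.04,0.05,0,0,0,-0.5]'; python3 -m inch '[0,0,0,0,0,0,-0.6, 0,0,0,0,0,0,-0.7, 0,0,0,0,0,0,-1, 0,0,0,0,0,0,-1, 0,0,0,0,0,0,-1]'
```

```text
time: 3.3
tool_pos: [539.4, -199.0, 144.6]
tcp_rot: [-3.134, 0.003, 0.714]
contact_force: [0.2, 0.0, -0.5]
grip_width: 23.0
time: 3.8
tool_pos: [539.4, -199.0, 144.7]
tcp_rot: [-3.134, 0.003, 0.714]
contact_force: [-0.8, -0.1, -0.3]
grip_width: 14.1
```

The grip is centred (14.1 mm opening, under 1 N side force). First click.

```bash
python3 -m inch '[0,0,0,0,0,-6,-1, 0,0,0,0,0,-12,-1, 0,0,0,0,0,-18,-1, 0,0,0,0,0,-24,-1, 0,0,0,0,0,-25.7,-1]'; python3 -c "
from plant import bot
o=bot.get_obs();print(o['time'],o['tcp_rot'],o['contact_force'],o['moment'],o['grip_width'])"
```

```text
time: 4.3
tool_pos: [539.2, -198.5, 144.6]
tcp_rot: [-3.133, 0.003, 0.264]
contact_force: [-2.1, 3.1, 1.6]
grip_width: 13.8
4.3 [-3.13303596  0.00316118  0.2638137 ] [-2.09982765  3.05297762  1.57012091] [0.0020847  0.10538568 0.05803921] 13.76618362958141
```

```bash
python3 -m inch '[0,0,0,0,0,0,-1, 0,0,0,0,0,0,-1, 0,0,0,0,0,-7,-1, 0,0,0,0,0,-14,-1, 0,0,0,0,0,-21,-1]'; python3 -m inch '[0,0,0,0,0,-4,-1, 0,0,0,0,0,-4.5,-1, 0,0,0,0,0,-4.5,-1, 0,0,0,0,0,-4.5,-1, 0,0,0,0,0,-4.5,-1]';python3 - <<'E'
from h import *; import cv2
for n in("top","scene"): cv2.imwrite(f"pics/{n}3.png",bot.capture(n)[:,:,::-1])
cv2.imwrite("pics/b3.png",np.hstack([cv2.imread("pics/top3.png")[100:260,290:470],cv2.imread("pics/scene3.png")[60:220,90:270]]).repeat(2,0).repeat(2,1))
E
```

```text
time: 4.8
tool_pos: [539.1, -198.1, 144.6]
tcp_rot: [-3.132, 0.004, -0.106]
contact_force: [-0.2, 4.1, 1.2]
grip_width: 13.9
time: 5.3
tool_pos: [539.1, -198.0, 144.6]
tcp_rot: [-3.132, 0.004, -0.183]
contact_force: [-1.2, 3.1, 0.5]
grip_width: 13.8
```

View pics/b3.png

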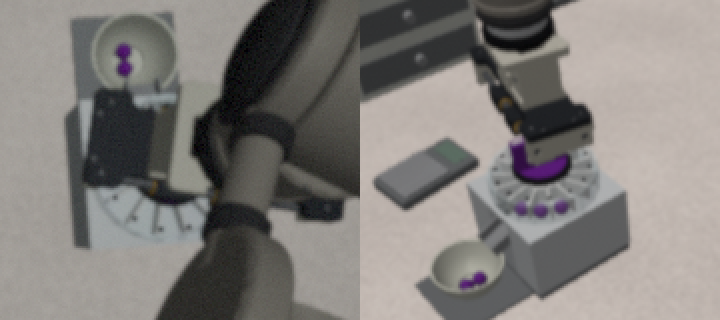

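Two stones are now in the bowl, at (124,52) and (124,68) in the left half of the picture. The knob has turned 0.897 rad so far, so the third click needs 0.449 rad more, to a yaw of -0.632.

```bash
python3 -m inch '[0,0,0,0,0,-5,-1, 0,0,0,0,0,-10,-1, 0,0,0,0,0,-15,-1, 0,0,0,0,0,-20,-1, 0,0,0,0,0,-22,-1]';  python3 -m inch '[0,0,0,0,0,-2,-1, 0,0,0,0,0,-3,-1, 0,0,0,0,0,-3,-1, 0,0,0,0,0,-3,-1, 0,0,0,0,0,-3,-1]'
```

```text
time: 5.9
tool_pos: [539.3, -197.5, 144.7]
tcp_rot: [-3.131, 0.004, -0.57]
contact_force: [1.9, 4.2, 0.1]
grip_width: 14.1
time: 6.4
tool_pos: [539.3, -197.5, 144.6]
tcp_rot: [-3.131, 0.004, -0.622]
contact_force: [0.8, 2.9, 0.7]
grip_width: 13.6
```

```bash
python3 - <<'E'
from h import *; import cv2
for n in("top","scene"): cv2.imwrite(f"pics/{n}4.png",bot.capture(n)[:,:,::-1])
cv2.imwrite("pics/b4.png",np.hstack([cv2.imread("pics/top4.png")[100:260,290:470],cv2.imread("pics/scene4.png")[60:220,90:270]]).repeat(2,0).repeat(2,1))
print(bot.get_obs())
E
```

```text
{'time': 6.5, 'joint_positions': array([-0.49036861,  0.50611423,  1.50219075,  0.01176354,  1.13565515,
        1.69753293]), 'dq': array([-4.40973900e-04,  3.40351548e-04, -2.37144100e-03, -5.66583318e-05,
       -1.04830713e-03,  1.72180160e-03]), 'tau': array([-2.03713439e+00, -4.95184386e+01, -2.30333734e+01, -3.25164953e-01,
       -3.26313553e-01, -1.51150895e-02]), 'tool_pos': array([ 539.3476192 , -197.48514648,  144.62748626]), 'tcp_rot': array([-3.13132516,  0.0037215 , -0.62205756]), 'contact_force': array([1.69650423, 3.40161909, 0.40350088]), 'moment': array([0.05106   , 0.16445397, 0.0265062 ]), 'grip_width': 13.75706281505041}
```

View pics/b4.png

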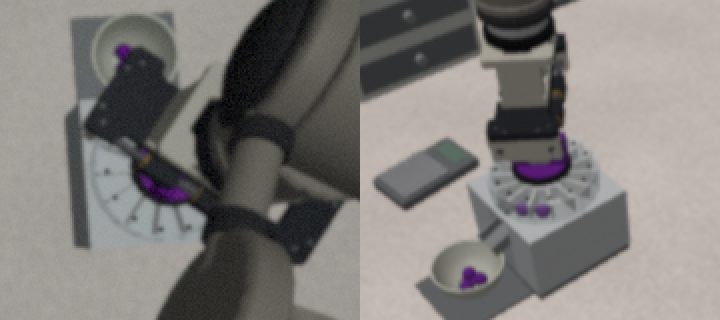

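Three stones are in the bowl, around (473,278), and two are still in the drum. The turn is 1.336 rad. I'll release and lift straight up.

```bash
python3 -m inch '[0,0,0,0,0,0,-0.6, 0,0,0,0,0,0,-0.4, 0,0,0,0,0,0,0, 0,0,0,0,0,0,0.2, 0,0,0,0,0,0,0.2]'; python3 -m inch '[0,0,0,0,0,0,0.2, 0,0,0,0,0,0,0.2, 0,0,1,0,0,0,0.2, 0,0,3,0,0,0,0.2, 0,0,5,0,0,0,0.2]'; python3 -m inch '[0,0,4,0,0,0,0.2, -3,0,6,0,0,0,0.2, -6,0,7,0,0,0,0.2, -10,0,8,0,0,0,0.2, -14,0,8,0,0,0,0.2]';python3 -m inch '[0,4,0,0,0,0,0.2, 0,8,0,0,0,0,0.2, 0,12,0,0,0,0,0.2, 0,14,0,0,0,0,0.2, 0,14,0,0,0,0,0.2]'
python3 - <<'E'
from ov import *
for n in("top","scene"): cv2.imwrite(f"pics/{n}5.png",bot.capture(n)[:,:,::-1])
overlay(539.5,-199,0.705-1.346,"5",src="5")
cv2.imwrite("pics/b5.png",np.hstack([cv2.imread("pics/top5.png")[100:260,290:470],cv2.imread("pics/scene5.png")[60:220,90:270]]).repeat(2,0).repeat(2,1))
E
```

```text
time: 7.0
tool_pos: [539.3, -197.6, 144.6]
tcp_rot: [-3.131, 0.004, -0.622]
contact_force: [-0.5, -0.2, -0.1]
grip_width: 46.0
time: 7.5
tool_pos: [539.3, -197.6, 195.7]
tcp_rot: [-3.131, 0.004, -0.622]
contact_force: [0.6, 0.6, 0.1]
grip_width: 54.9
time: 8.0
tool_pos: [398.5, -197.8, 277.7]
tcp_rot: [-3.132, 0.0, -0.622]
contact_force: [-0.8, -1.6, 0.2]
grip_width: 54.9
time: 8.5
tool_pos: [398.3, -55.8, 278.7]
tcp_rot: [-3.131, -0.001, -0.618]
contact_force: [-0.4, -0.5, -0.2]
grip_width: 55.1
```

View pics/b5.png

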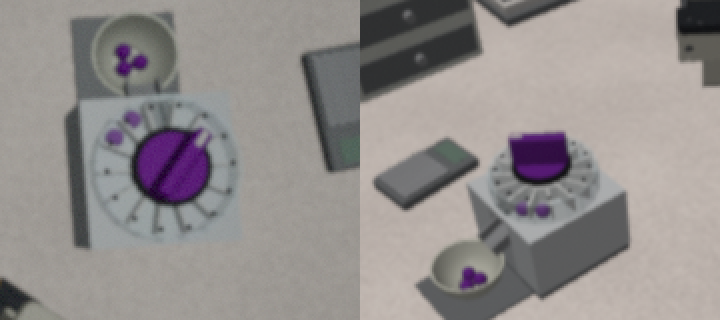

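View pics/o5.png

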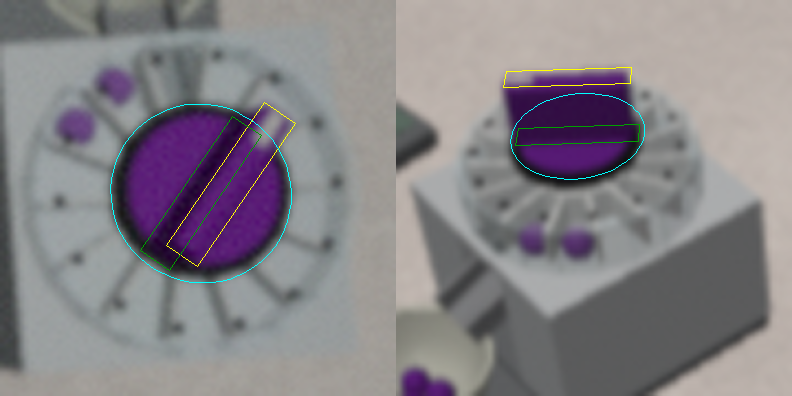

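The bar matches the third-click overlay. Three stones lie still in the bowl, two remain in the drum, and the arm is clear.

```bash
python3 -m inch '[0,0,0,0,0,0,0.2, 0,0,0,0,0,0,0.2, 0,0,0,0,0,0,0.2, 0,0,0,0,0,0,0.2, 0,0,0,0,0,0,0.2]'; python3 -c "
from plant import bot
bot.close_job()"
```

```text
time: 9.1
tool_pos: [398.7, -58.2, 278.3]
tcp_rot: [-3.132, -0.001, -0.621]
contact_force: [0.7, 1.0, 0.3]
grip_width: 54.8
the job is handed in; nothing more can be done
```

I turned the violet knob clockwise by three clicks, and three violet stones are in its bowl. I then let go and backed the arm away. I handed the job in at about 9 s; it reports no verdict.

- **Knob:** the tool turned 1.336 rad while gripping, against 1.346 rad for the third click. After release, the bar matched the third-click outline in both pictures to within a few degrees.
- **Stones:** the last pictures show three stones in the bowl and two still in the drum.
- **Green dispenser:** I kept the arm away from it throughout, but did not check its knob again in the last pictures.
- **Forces:** the readings at the end of each move showed only a few newtons on the wrist. The arm touched nothing at hand-in.
- **Disagreement:** the two cameras placed the knob about 2 mm apart, which is within their stated calibration error. The grip force readings showed no sign that this mattered.

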